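# Seat a cell carrier on its kinematic base and lock it with the rod

### The job

Set the cell carrier gently onto its base so that its three ball feet settle in the cone, the groove and on the flat pad, and let go of it. Then push the locking rod along its channel, through the first lug, the carrier's lug and the last lug, until its handle is fully home against the first lug. Do not drop or topple the carrier, and leave the other things on the bench where they are.

Things in the scene. Friction and masses are not known exactly. Their poses are not given: they have to be found in the camera images.
- carrier_mid (a point): Mid point of the loose cell carrier (0.45 kg): plate on three ball feet, carrying a grey prismatic cell 26 (x) x 50 (y) mm to grasp across its 26 mm. Point on the cell's vertical centre line, 46 mm above the feet's undersides, 46 mm below the cell's top (two studs rise 3 mm more). Cell is clear of other parts above z +4 mm. Axes: x from cell to the carrier's lug, z up.
- carrier: Same carrier, same axes; origin level with the feet's undersides, under the plate's centre, 6 mm in +x from carrier_mid. From here, in mm: plate 92 (x) x 76 (y), z 14 to 22; balls 18 across centred at (-32,-26,9) for the cone, (-32,26,9) groove, (34,0,9) flat; lug 28 wide, 16 thick (y), top z 50, 16 mm hole along y at (28,0,36).
- seat_home (a point): Point fixed to the base where carrier_mid lies, with the same axes, when the carrier is fully seated: 62 mm above the bench, the feet's undersides 16 mm above it. Seats below it, under the ball positions: conical cup 35 mm over the rim, V groove along y 24 mm wide, flat disc 26 mm across. Cup and groove rise 24 mm above the bench; their 45 degree walls centre feet that land a few mm off.
- base: Base bolted to the bench, aluminium; same axes as seat_home, origin on the bench 6 mm in +x from it. From here, in mm: two upright lugs 32 wide, 12 thick, centred at x 28, y -50 (first) and +50 (last), top z 76, with 15 mm holes along y at z 52; grey channel for the rod from y -56 to -221, x 13 to 43, wall tops z 66.
- rod_handle (a point): Centre of the locking rod's handle: black paddle 36 (x) x 12 (y) x 26 mm tall, above the channel, its centre 80 mm above the bench, underside 2 mm over the channel's walls. It is fixed to a rod lying in the channel; y points along the rod to its tip. The rod slides freely (under 3 N); push the paddle's rear (-y) face, for instance with shut fingertips 70 to 75 mm above the bench.
- rod: The loose steel rod with that handle (0.15 kg): 12 mm in diameter, tapered at the tip, 122 mm from the handle's centre to the tip. Origin on the rod's axis at the paddle's front face, 6 mm in +y and 28 mm below rod_handle; same axes.
- rod_home (a point): Point fixed to the base where rod_handle lies when the paddle stands against the first lug; its y is the base's y, the direction to push.
- jar: small round white-capped jar, 52 mm across, 55 mm tall, on the bench beside the channel on the base's -x side; origin under its centre
- cell_a: upright cylindrical cell 26 mm across, 65 mm tall, on the bench beyond the base (+x side); origin under its centre
- cell_b: a second such cylindrical cell beside the first; origin under its centre
- driver: screwdriver lying on the bench beyond the channel; origin under its middle
- wrench: 150 mm wrench lying on the bench at the back; origin under its middle
- spare_plate: bare aluminium plate 90 x 75 x 8 mm lying on the bench on the left, with no balls and nothing on it; origin under its centre
Not all that is in view belongs to the job. Several things look just like the carrier: the one meant starts farthest to the robot's left.

How it is judged:
By the outcome, as a careful person would: the job done as asked, in the order asked, and still so for the second after the job is handed in, with the robot touching nothing.
It also fails if it takes over 58 s, if anything falls off the work surface, if the arm or the gripper's body presses on something with over 40 N, if the wrist force passes 120 N, or if a joint passes its speed limit or range.

### The arm

A 7-joint arm with a two-finger parallel gripper is mounted at the origin on the work surface. World frame = base frame: x ahead of the robot, y to its left, z up, the work surface at z = 0. Lengths are in m, angles in rad, forces in N, time in s.
With the tool pointing down it reaches from about 0.375 to 0.925 m from the base axis. Payload 3.1 kg.
Tool frame: the origin (TCP) lies between the finger pads; the fingertips stand 19 mm ahead of it and the grasp point (between the pads) is the TCP; z points along the fingers, y is the direction in which the jaws open and shut (so a half turn about z gives the same grasp; the last joint's range is limited). The gripper opens to 85 mm and grips with 20 to 120 N. Pads are 22 mm wide; open, the fingers measure 114 mm over their backs; the gripper's body (76 mm by 85 mm) begins 54 mm behind the grasp point. The pads swing forward as they close: fully open they stand 13 mm farther back than shut.
Start: joints at [1.144, 0.383, 0.044, 1.598, -0.018, 1.161, -0.05], TCP at [0.21, -0.615, 0.25] pointing down, gripper open.
Joint ranges: [-2.61, 2.61], [-0.41, 2.15], [-1.48, 1.57], [0, 2.5], [-1.57, 4.71], [0.05, 1.97], [-2.85, 2.85]. Speed limits (rad/s): [2.79, 2.79, 3.14, 3.14, 3.14, 3.14, 3.14].

### API

Orientations are given as a unit quaternion [x, y, z, w].
In Python, from bench import move_ptp, movel, move_j, move_gripper, pause, inverse_kinematics, read_camera, camera_params, MotionError, sign_off, look_for, tip_of, read_time_s, read_qpos, read_joint_vel, read_effort, read_eef_pos, read_tcp_rot, read_ft_force, read_ft_torque, read_finger_gap gives the robot as it stands. Calls block until the motion is done:
- move_ptp(position, orientation): joint-space move of the TCP to a pose.
- movel(position, orientation=None, speed=0.15): straight line of the TCP; orientation=None keeps the orientation; speed is the mean speed in m/s.
- move_j(angles): joint-space move.
- move_gripper(opening, effort=None): finger opening in m; effort is the grip in N (None keeps the last); returns when the fingers have stopped.
- pause(seconds).
- inverse_kinematics(position, orientation): joint angles nearest the present ones, or None.
- read_camera(name): name is "scene" or "top" or "wrist"; returns the picture (480x640x3 uint8, red, green, blue); there is no depth.
- camera_params(name): a dict with "K" (3x3 intrinsics, pixels), "camera_from_world" (4x4, takes a point from world to camera coordinates). Camera axes: x right, y down, z forward; pixel columns grow to the right and rows downward; lengths in m; the calibration is good to about 2 mm. The wrist camera is an equidistant fisheye: a pixel r from the principal point sees the ray r / f radians off the axis. A picture is of the moment at which its call begins: read the wrist's pose just before it. camera_params takes no time and is no camera call; for the wrist camera it gives the pose at the moment of the call.
A pose or a line that the arm cannot do raises MotionError and nothing moves.
- sign_off(): hands the job in, once; it reports no verdict.
Trained networks look in the newest picture that a camera, given by its name, has taken for a name from the list of things; names that differ only in an ending like _2 or _b are one class to them, and where a whole thing is asked for, a point or a joint stands for the part that bears it (a point fixed in the world has none). Each returns a list of dicts, best first, with "confidence" (0 to 1); they miss things now and then, are a little off and sometimes report something else, mostly with a low value. They report only what shows in the picture. A call takes as long as a camera call. They do not tell look-alikes from the thing itself.
- look_for(camera, name): "at" ([column, row] in pixels, amid what is visible of it).
- tip_of(camera, name): "at" ([column, row] in pixels: a listed point, or the origin of a listed thing).
Readings, each from a call of its own:
- read_time_s(): time.
- read_qpos(): joint angles.
- read_joint_vel(): joint speeds.
- read_effort(): joint torques, N m.
- read_eef_pos(): TCP position.
- read_tcp_rot(): TCP orientation.
- read_ft_force(): force on the tool from outside, world axes, zero at the start.
- read_ft_torque(): the same for the moment, N m.
- read_finger_gap(): finger opening in m.
Only numpy, scipy, OpenCV 4.12 (cv2) and the standard library are available. Lean on these libraries where they do the work, as an engineer would, in place of code of your own. Each camera call takes 0.05 s, during which the arm holds its last target. There are 200 camera calls.

## Working session

There is one attempt and no reset: what is moved stays moved. The work goes in short steps, each a Python script; the robot and the scene stay as the last script left them, time stands still between calls to the robot, and variables do not carry over. Pictures are saved under pics/ and viewed, about 8 in all and at most 12, crops included, and the job is handed in when it is done.

```bash
mkdir -p pics; ls; cat > h.py <<'E'
from bench import *
import numpy as np, cv2
def snap(cam,name):
    im=read_camera(cam); cv2.imwrite(f'pics/{name}.png',im[:,:,::-1]); return im
def ray(cam,uv,P=None):
    P=P or camera_params(cam); K=np.array(P["K"]);T=np.array(P["camera_from_world"])
    a=(uv[0]-K[0,2])/K[0,0]; b=(uv[1]-K[1,2])/K[1,1]
    if cam=="wrist":
        r=np.hypot(a,b); s=np.sinc(r/np.pi); d=np.array([a*s,b*s,np.cos(r)])
    else: d=np.array([a,b,1.])
    R=T[:3,:3]; return -R.T@T[:3,3], R.T@d
def at_z(cam,uv,z,P=None):
    o,d=ray(cam,uv,P); return o+d*(z-o[2])/d[2]
def tri(obs):
    A=np.zeros((3,3));b=np.zeros(3)
    for o,d in obs:
        d=d/np.linalg.norm(d);M=np.eye(3)-np.outer(d,d);A+=M;b+=M@o
    return np.linalg.solve(A,b)
def proj(cam,p,P=None):
    P=P or camera_params(cam);K=np.array(P["K"]);T=np.array(P["camera_from_world"])
    c=T[:3,:3]@p+T[:3,3]
    if cam=="wrist":
        r=np.hypot(c[0],c[1]);t=np.arctan2(r,c[2]);c=np.array([c[0]/r*t,c[1]/r*t,1])
    return (K@(c/c[2]))[:2]
E
python3 - <<'E'
from h import *
for c in("scene","top"):
    snap(c,c+"0")
    P=camera_params(c); T=np.array(P["camera_from_world"]); print(c,np.round(-T[:3,:3].T@T[:3,3],3),P["K"][0][0])
    for n in ["carrier_mid","carrier","seat_home","base","rod_handle","rod","rod_home","jar","cell_a","driver","wrench","spare_plate"]:
        print(n,[(np.round(d["at"],1).tolist(),round(d["confidence"],2)) for d in tip_of(c,n)])
print(read_time_s(),read_tcp_rot(),read_eef_pos())
E
```

```text
pics
scene [ 1.156 -0.599  0.742] 566.9096250475776
carrier_mid [([353.8, 212.9], 0.78), ([383.5, 308.4], 0.76), ([195.4, 261.0], 0.7), ([359.5, 176.0], 0.62)]
carrier [([354.6, 229.2], 0.95), ([198.8, 273.5], 0.77), ([272.1, 221.7], 0.72), ([378.6, 321.9], 0.66)]
seat_home [([257.8, 280.5], 0.87)]
base [([267.8, 304.3], 0.6)]
rod_handle [([166.2, 327.1], 0.86), ([208.8, 404.0], 0.32)]
rod [([170.4, 334.1], 0.74)]
rod_home [([240.0, 292.3], 0.98), ([262.4, 306.2], 0.37)]
jar [([169.4, 324.6], 0.92)]
cell_a [([294.9, 336.6], 0.66), ([317.4, 327.9], 0.61)]
driver [([211.9, 404.4], 0.96)]
wrench [([429.8, 295.5], 0.97)]
spare_plate [([360.6, 175.8], 0.87)]
top [0.347 0.09  1.276] 543.4727620410015
carrier_mid [([281.4, 343.7], 0.93), ([392.2, 331.2], 0.87), ([238.6, 268.8], 0.82), ([333.1, 169.8], 0.69)]
carrier [([241.0, 267.4], 0.65), ([386.2, 331.6], 0.63), ([287.4, 337.7], 0.56)]
seat_home [([381.6, 254.3], 0.93)]
base [([377.6, 257.0], 0.85), ([441.4, 296.7], 0.68)]
rod_handle [([470.4, 263.0], 0.57)]
rod [([462.7, 265.0], 0.95)]
rod_home [([410.7, 245.9], 0.91)]
jar [([442.4, 298.1], 0.72), ([412.2, 248.5], 0.44)]
cell_a [([391.3, 212.7], 0.63), ([372.7, 206.2], 0.57)]
driver [([466.2, 216.8], 0.64)]
wrench [([467.1, 261.2], 0.74), ([278.3, 162.7], 0.69)]
spare_plate []
1.3 [ 9.86516864e-01  1.63659635e-01 -2.70534928e-06 -2.35496490e-06] [ 0.20987327 -0.61519239  0.25026839]
```

View pics/scene0.png

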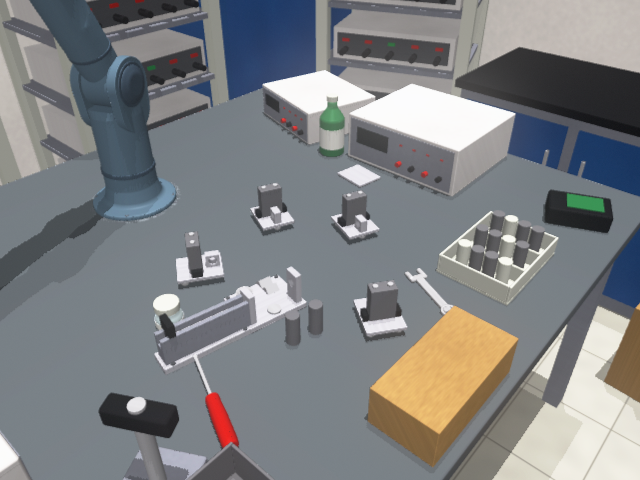

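View pics/top0.png

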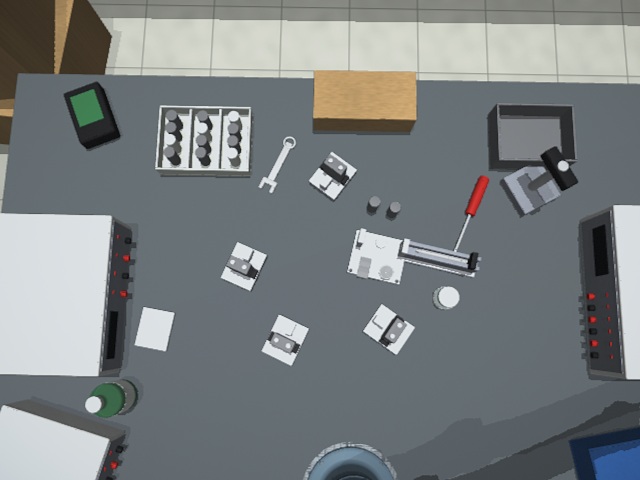

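```bash
python3 - <<'E'
from h import *
def P2(a,b): 
    o=[ray("scene",a),ray("top",b)];p=tri(o);return p.round(4),np.round(proj("scene",p)-a,1),np.round(proj("top",p)-b,1)
for n,a,b in [("mid A",[353.8,212.9],[281.4,343.7]),("mid A2",[272,205],[281.4,343.7]),("mid B",[383.5,308.4],[238.6,268.8]),("B2",[195.4,261],[392.2,331.2]),("mid D",[353.8,212.9],[238.6,268.8]),
 ("seat",[257.8,280.5],[381.6,254.3]),("rodh",[166.2,327.1],[470.4,263]),("rodhome",[240,292.3],[410.7,245.9]),("rod",[170.4,334.1],[462.7,265]),("base",[267.8,304.3],[377.6,257])]:
    print(n,*P2(a,b))
for uv in ([281.4,343.7],[392.2,331.2],[238.6,268.8],[333.1,169.8]): print(uv,at_z("top",uv,.046).round(3))
E
```

```text
mid A [0.3982 0.2217 0.0187] [-42.   -0.6] [-25.5 -34.7]
mid A2 [0.3234 0.1618 0.0358] [-1.2  0.1] [-0.9 -0.9]
mid B [ 0.5363  0.3179 -0.2706] [-6.7  1. ] [-4.  -4.6]
B2 [ 0.3559 -0.0873  0.0325] [-1.1  0. ] [-0.8 -0.6]
mid D [0.4889 0.2638 0.0355] [-0.4  0.1] [-0.3 -0.3]
seat [ 0.524  -0.0635  0.0592] [ 1.  -0.1] [0.7 0.6]
rodh [ 0.5079 -0.2585  0.071 ] [ 0.2 -0. ] [0.1 0.1]
rodhome [ 0.5423 -0.1243  0.0799] [ 0.1 -0. ] [0.1 0.1]
rod [ 0.5051 -0.2498  0.0464] [ 1.5 -0.1] [0.9 0.6]
base [ 0.5304 -0.057  -0.0021] [-2.2  0.2] [-1.4 -1.2]
[281.4, 343.7] [0.322 0.159 0.046]
[392.2, 331.2] [ 0.355 -0.087  0.046]
[238.6, 268.8] [0.487 0.262 0.046]
[333.1, 169.8] [0.725 0.05  0.046]
```

```bash
python3 - <<'E'
import cv2,numpy as np
a=cv2.imread('pics/scene0.png')[175:250,310:410];b=cv2.imread('pics/top0.png')[225:300,195:295]
cv2.imwrite('pics/crop0.png',np.hstack([cv2.resize(i,(400,300),interpolation=cv2.INTER_CUBIC) for i in(a,b)]))
E
```

```text
(no output)
```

View pics/crop0.png

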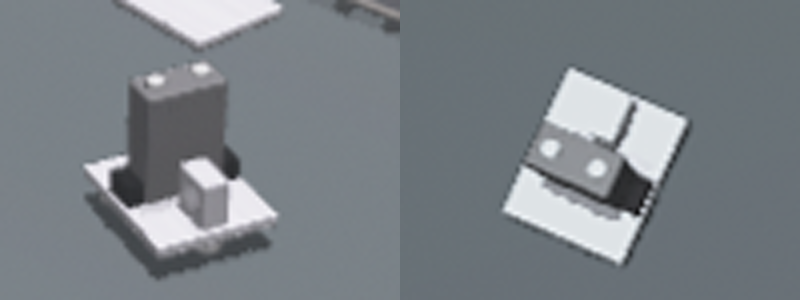

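Look-alikes in the top view: (239,268), (281,344), (392,331) and (333,172). The one at top (239,268) / scene (354,212) has the largest world y (0.26), so it is farthest to the robot's left. The crop confirms that it has a cell and a lug. Its yaw is about -21°, and the base's is about -14°. Next I take wrist looks at the base and then at the carrier.

```bash
cat >> h.py <<'E'
def quat(yaw):  # jaws along direction yaw (mod pi), tool down
    best=None
    q0=read_qpos()
    for k in (0,np.pi):
        t=yaw+np.pi/2+k; yield np.array([np.cos(t/2),np.sin(t/2),0,0])
def det(cam,n,f=tip_of): return [(np.round(d["at"],1).tolist(),round(d["confidence"],2)) for d in f(cam,n)]
E
python3 - <<'E'
from h import *
import json
C=[.489,.264,.30]; S=[.524,-.0635,.32]
for nm,p,y in(("C",C,-.366),("S",S,-.25)):
    for q in quat(y):
        j=inverse_kinematics(p,q); print(nm,q.round(3),None if j is None else np.round(j,2))
qs=min((q for q in quat(-.25) if inverse_kinematics(S,q) is not None),key=lambda q:abs(inverse_kinematics(S,q)[6]))
move_ptp([.515,-.12,.32],qs); pause(.2)
P=camera_params("wrist"); snap("wrist","w_base")
for n in ["seat_home","base","rod_handle","rod_home","rod"]: 
    d=det("wrist",n); print(n,d,[at_z("wrist",x[0],dict(seat_home=.062,base=0,rod_handle=.08,rod_home=.08,rod=.052)[n],P).round(4) for x in d])
qc=min((q for q in quat(-.366) if inverse_kinematics(C,q) is not None),key=lambda q:abs(inverse_kinematics(C,q)[6]))
move_ptp(C,qc); pause(.2)
P=camera_params("wrist"); snap("wrist","w_car")
for n in ["carrier_mid","carrier"]:
    d=det("wrist",n); print(n,d,[at_z("wrist",x[0],dict(carrier_mid=.046,carrier=0)[n],P).round(4) for x in d])
print(read_time_s(),read_eef_pos(),read_tcp_rot())
a=cv2.imread('pics/w_base.png');b=cv2.imread('pics/w_car.png')
cv2.imwrite('pics/wb.png',np.vstack([a,b])[:, :]) 
E
```

```text
C [0.824 0.567 0.    0.   ] [ 0.44  0.42 -1.25  1.73  0.42  1.3  -1.27]
C [-0.567  0.824  0.     0.   ] [ 0.43  0.41 -1.23  1.73  0.4   1.29  1.89]
S [0.79  0.613 0.    0.   ] [ 0.54  0.13 -0.54  1.78  0.07  1.25 -0.27]
S [-0.613  0.79   0.     0.   ] [ 1.11  0.29 -1.23  1.76  0.29  1.29  2.7 ]
seat_home [([311.5, 140.7], 0.84), ([277.0, 277.8], 0.3)] [array([ 0.5209, -0.0545,  0.062 ]), array([ 0.446 , -0.1885,  0.062 ])]
base [([354.6, 329.1], 0.52), ([413.2, 111.5], 0.42)] [array([ 0.5126, -0.3092,  0.    ]), array([ 0.6465, -0.048 ,  0.    ])]
rod_handle [([351.7, 329.7], 0.93)] [array([ 0.5126, -0.2631,  0.08  ])]
rod_home [([347.5, 206.3], 0.56)] [array([ 0.5397, -0.1263,  0.08  ])]
rod [([348.4, 310.2], 0.72)] [array([ 0.5132, -0.2522,  0.052 ])]
carrier_mid [([323.5, 209.1], 0.63), ([550.2, 298.9], 0.57), ([224.3, 337.6], 0.56)] [array([0.4897, 0.2575, 0.046 ]), array([0.7236, 0.0463, 0.046 ]), array([0.3228, 0.1555, 0.046 ])]
carrier [([529.9, 284.4], 0.87), ([329.5, 201.1], 0.77), ([238.7, 316.8], 0.69)] [array([0.7181, 0.0507, 0.    ]), array([0.4966, 0.2553, 0.    ]), array([0.333 , 0.1569, 0.    ])]
5.6833 [0.48937237 0.26334359 0.30001209] [ 8.24359909e-01  5.66066015e-01 -3.71394186e-06  8.66106286e-05]
```

View pics/w_car.png

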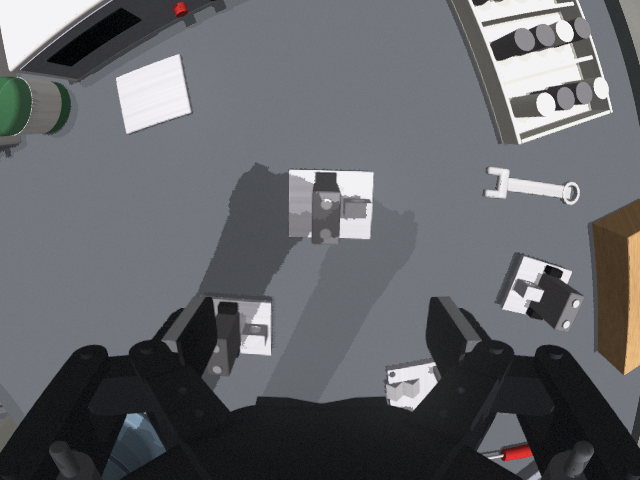

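View pics/w_base.png

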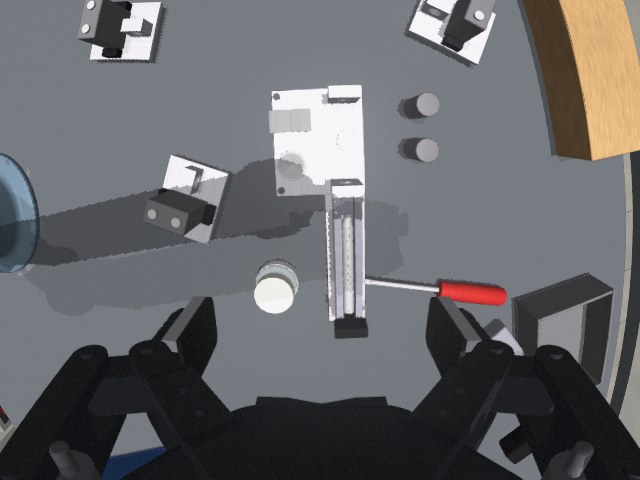

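The carrier is at w_car (331,205) with yaw close to the predicted value. In w_base the base is at (320,140), the handle at (351,329) and the rod lies in its channel. I enlarge both for an accurate pose fit.

```bash
python3 - <<'E'
import cv2,numpy as np
a=cv2.imread('pics/w_car.png');b=cv2.imread('pics/w_base.png')
o=np.zeros((600,800,3),np.uint8)
def put(im,x0,y0,w,h,s,X,Y):
    o[Y:Y+h*s,X:X+w*s]=cv2.resize(im[y0:y0+h,x0:x0+w],(w*s,h*s),interpolation=cv2.INTER_CUBIC)
put(a,282,162,100,88,4,0,0); put(b,262,78,100,128,4,400,0); put(b,320,310,60,36,4,0,380)
for X in range(0,800,40): o[540:548,X]=255
cv2.imwrite('pics/comp.png',o)
E
```

```text
(no output)
```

View pics/comp.png

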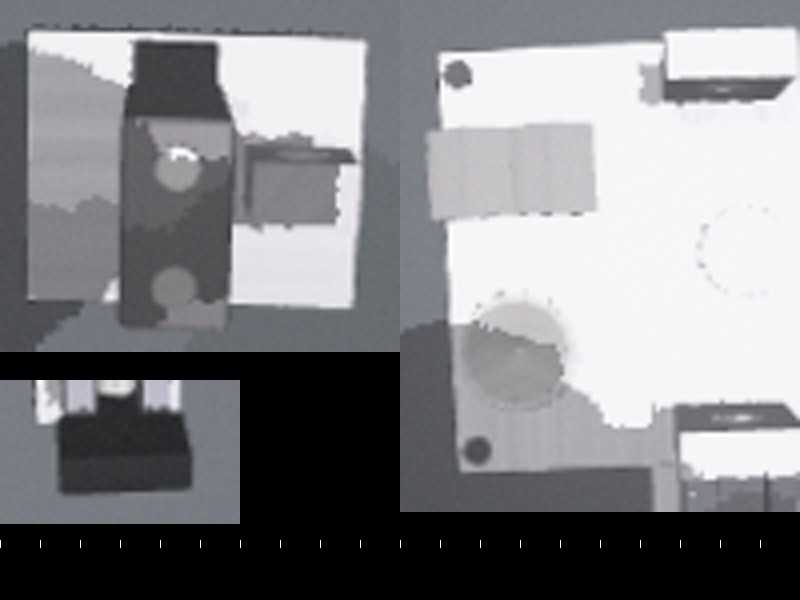

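```bash
cat > fit.py <<'E'
from h import *
from scipy.optimize import least_squares
from scipy.spatial.transform import Rotation as R
def Tm(p,q): T=np.eye(4);T[:3,:3]=R.from_quat(q).as_matrix();T[:3,3]=p;return T
Pc=camera_params("wrist"); Tc=np.array(Pc["camera_from_world"])
cam_tcp=Tc@Tm(read_eef_pos(),read_tcp_rot())
E
cat > run1.py <<'E'
from fit import *
np.save('cam_tcp.npy',cam_tcp)
qs=list(quat(-.25))[0]
Pb=dict(K=Pc["K"],camera_from_world=cam_tcp@np.linalg.inv(Tm([.515,-.12,.32],qs)))
def fit(P,uv,xyz,x0):
    def pts(v): 
        c,s=np.cos(v[2]),np.sin(v[2]); return [np.array([v[0]+c*a-s*b,v[1]+s*a+c*b,z])/1 for a,b,z in np.array(xyz)/1000]
    f=lambda v:np.concatenate([proj("wrist",p,P)-u for p,u in zip(pts(v),uv)])
    r=least_squares(f,x0,loss="soft_l1",x_scale=[.01,.01,.05]); print(r.x.round(4)); print(np.round(f(r.x).reshape(-1,2),1).tolist()); return r.x
cu=np.array([(27,32),(367,40),(355,307),(27,300),(122,118),(232,120),(228,328),(120,322)])/4+[282,162]
cx=[(-46,38,22),(46,38,22),(46,-38,22),(-46,-38,22),(-19,25,92),(7,25,92),(7,-25,92),(-19,-25,92)]
c=fit(Pc,cu,cx,[.495,.258,-.36])
bu=np.array([(516,352),(513,170),(742,250),(665,32),(798,28),(797,76),(665,78),(682,430),(682,475)])/4+[262-100,78]
bx=[(-32,-26,24),(-32,26,24),(34,0,16),(12,56,76),(44,56,76),(44,44,76),(12,44,76),(12,-44,76),(12,-56,76)]
b=fit(Pb,bu,bx,[.53,-.057,-.25])
print("mid",c[:2]-.006*np.array([np.cos(c[2]),np.sin(c[2])]),"seat",b[:2]-.006*np.array([np.cos(b[2]),np.sin(b[2])]))
np.savez('poses.npz',c=c,b=b)
# handle from base model
bc,bs=np.cos(b[2]),np.sin(b[2])
for n,(x,y) in dict(home=(28,-62),rodh=(28,-203)).items(): print(n,b[0]+(bc*x-bs*y)/1000,b[1]+(bs*x+bc*y)/1000)
E
python3 run1.py
```

```text
[ 0.4967  0.2558 -0.3859]
[[0.2, -0.4], [-0.1, -0.5], [-0.3, -0.0], [0.1, 0.3], [-0.4, -0.5], [1.0, -0.4], [0.3, 0.7], [-0.6, 1.7]]
[ 0.5273 -0.0566 -0.2093]
[[0.3, -0.1], [-1.3, -0.4], [1.0, 0.0], [-0.0, -0.4], [-0.5, -0.1], [0.2, -0.2], [0.5, 0.0], [-0.4, 0.4], [0.1, 0.9]]
mid [0.49113421 0.25808849] seat [ 0.52146663 -0.05538199]
home 0.5418444196622091 -0.1230927428787239
rodh 0.5125518843217788 -0.26101644415348535
```

```bash
cat > run2.py <<'E'
from fit import *
z=np.load('poses.npz');c,b=z['c'],z['b']
mid=c[:2]-.006*np.array([np.cos(c[2]),np.sin(c[2])]); seat=b[:2]-.006*np.array([np.cos(b[2]),np.sin(b[2])])
qc=list(quat(c[2]))[0]; qb=list(quat(b[2]))[0]
move_ptp([*mid,.15],qc); movel([*mid,.073],speed=.08)
print(read_ft_force().round(1) if hasattr(read_ft_force(),'round') else read_ft_force())
move_gripper(.0,40); print("gap",read_finger_gap(),read_eef_pos(),read_ft_force())
movel([*mid,.095],speed=.05); print("gap",read_finger_gap(),read_ft_force())
movel([*mid,.20],speed=.12)
move_ptp([*seat,.20],qb); pause(.2)
print(read_finger_gap(),read_ft_force(),read_eef_pos(),read_tcp_rot(),read_time_s())
snap("wrist","w_hover"); snap("scene","s_hover")
for n in["seat_home","rod_home"]: 
    d=det("wrist",n);print(n,d)
E
python3 run2.py
```

```text
[0.4 0.4 0.3]
gap 0.025827090481812615 [0.49172751 0.25826425 0.07331604] [ 2.07152164 -0.07486871  0.59235011]
gap 0.02559397937848685 [-0.55956831 -0.17862968 -4.43136633]
0.025722479120103673 [-0.95714376  0.92886294 -4.86364162] [ 0.52173098 -0.05323286  0.20015089] [ 7.75963959e-01  6.30777133e-01  3.60055541e-04 -1.17682182e-04] 11.0333
seat_home []
rod_home []
```

View pics/w_hover.png

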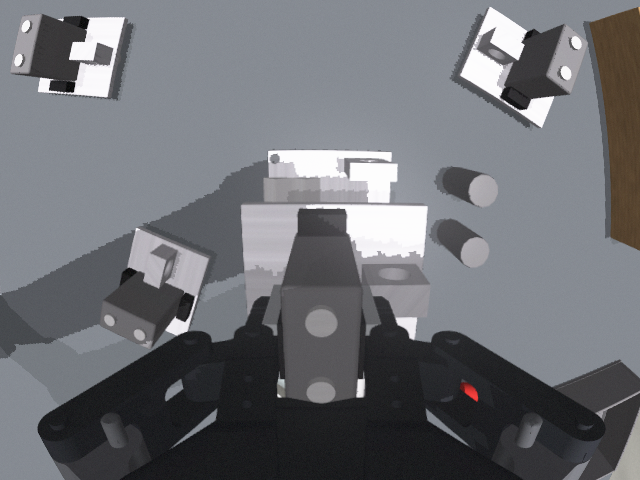

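The carrier hangs level in the grip. Its plate's far edge is at row 204 (columns 241–425), and the base's last lug shows behind it at (372,170). I enlarge this to check the carrier in the hand against the base.

```bash
python3 - <<'E'
import cv2
a=cv2.imread('pics/w_hover.png')[142:292,236:436]
cv2.imwrite('pics/hc.png',cv2.resize(a,(800,600),interpolation=cv2.INTER_CUBIC))
from h import *
print(read_eef_pos(),read_qpos(),read_joint_vel())
E
```

```text
[ 0.52153232 -0.05470457  0.20002775] [ 0.72661517  0.29726133 -0.79642354  1.91608184  0.24695418  1.02815764
 -0.38486465] [ 0.00365677 -0.00104989  0.00559743  0.00165704 -0.0031283  -0.00088519
  0.00074525]
```

View pics/hc.png

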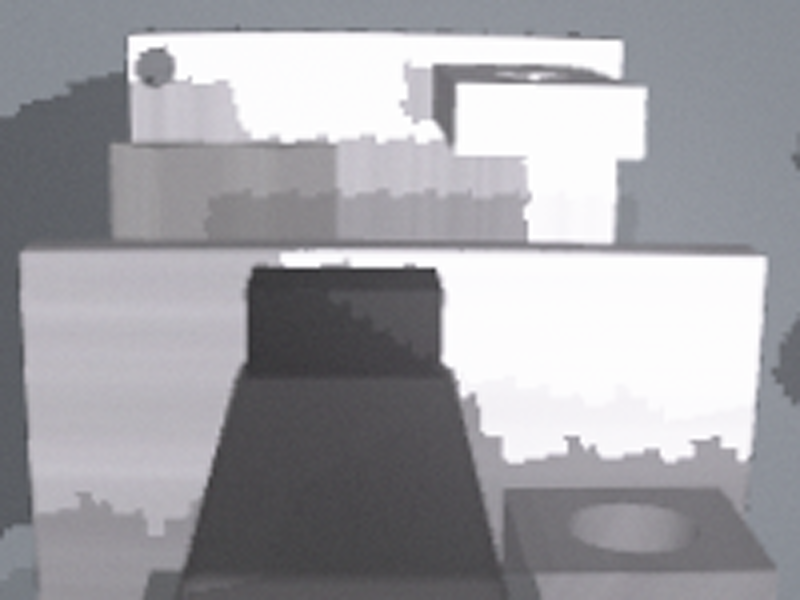

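```bash
cat > run3.py <<'E'
from fit import *
ct=np.load('cam_tcp.npy'); z=np.load('poses.npz');c,b=z['c'],z['b']
p=np.array([.52173098,-.05323286,.20015089]);q=[7.75963959e-01,6.30777133e-01,3.60055541e-04,-1.17682182e-04]
P=dict(K=Pc["K"],camera_from_world=ct@np.linalg.inv(Tm(p,q)))
def fit(uv,xyz,z0,x0,yaw=None):
    def f(v):
        t=v[2] if yaw is None else yaw; cc,s=np.cos(t),np.sin(t)
        return np.concatenate([proj("wrist",np.array([v[0]+cc*a-s*d,v[1]+s*a+cc*d,z0+h]),P)-u for (a,d,h),u in zip(np.array(xyz)/1000,uv)])
    r=least_squares(f,x0,x_scale=[.01,.01,.05][:len(x0)],loss="soft_l1");print(r.x.round(4),np.round(f(r.x).reshape(-1,2),1).tolist());return r.x
U=lambda l:np.array(l)/4+[236,142]
cf=fit(U([(20,250),(767,256),(540,571),(775,571),(183,577),(500,577)]),[(-46,38,22),(46,38,22),(14,8,50),(42,8,50),(-19,25,92),(7,25,92)],p[2]-.073,[.527,-.055,-.21])
L=U([(455,85),(648,87),(646,158),(453,155)]);X=[(12,56,76),(44,56,76),(44,44,76),(12,44,76)]
b1=fit(L,X,0,[.527,-.056],b[2]); b2=fit(L,X,0,[.527,-.056,b[2]])
ax=np.array([np.cos(b[2]),np.sin(b[2])]);ay=np.array([-ax[1],ax[0]])
print("base change xy(base frame) mm",1e3*(b1-b[:2])@ax,1e3*(b1-b[:2])@ay)
d=cf[:2]-.006*ax-p[:2];print("mid-TCP in base axes mm",1e3*d@ax,1e3*d@ay,"yaw err",cf[2]-b[2])
E
python3 run3.py
```

```text
[ 0.527  -0.055  -0.2126] [[-0.7, -0.4], [0.4, -0.2], [-2.4, 0.3], [1.1, -0.4], [-0.9, 0.0], [4.2, 0.5]]
[ 0.5272 -0.0581] [[0.5, -0.3], [-0.6, 0.3], [-0.7, 0.1], [0.8, -0.0]]
[ 0.5275 -0.0584 -0.2023] [[0.5, -0.1], [-0.7, 0.1], [-0.7, -0.1], [0.8, 0.1]]
base change xy(base frame) mm 0.20068703189186127 -1.4649339137287676
mid-TCP in base axes mm -0.4441076980491061 -0.5775735842811559 yaw err -0.0033445161829862013
```

```bash
cat > run4.py <<'E'
from fit import *
b=np.array([.5272,-.0581,-.2093]); np.save('b.npy',b)
t=np.array([.5219,-.0563]); q=list(quat(b[2]))[0]
movel([*t,.115],q,speed=.08); pause(.5); e=read_eef_pos(); print(e,read_ft_force())
for h in list(np.arange(.103,.0965,-.003))+list(np.arange(.0955,.0865,-.0012)):
    movel([*t,h],q,speed=.02); pause(.15); f=np.array(read_ft_force()); e=read_eef_pos(); print(round(h,4),np.round(e,4),f.round(1))
    if f[2]>-1: break
print(read_time_s()); snap("scene","s_seat")
E
python3 run4.py
```

```text
[ 0.52191239 -0.05633121  0.11507384] [-0.51370168 -0.45089766 -4.98822972]
0.103 [ 0.5221 -0.0563  0.1032] [ 0.9 -0.7 -4.1]
0.1 [ 0.5219 -0.0563  0.1   ] [ 0.3  0.9 -4.8]
0.097 [ 0.5219 -0.0563  0.097 ] [ 0.6  0.3 -4.2]
0.0955 [ 0.5219 -0.0563  0.0955] [ 0.2  0.1 -4.8]
0.0943 [ 0.5219 -0.0563  0.0943] [ 0.1  0.2 -4.4]
0.0931 [ 0.5219 -0.0563  0.0931] [ 0.2  0.6 -4. ]
0.0919 [ 0.5219 -0.0563  0.0919] [-0.4  0.2 -5.5]
0.0907 [ 0.5219 -0.0563  0.0907] [-0.2  0.7 -3.7]
0.0895 [ 0.5222 -0.0562  0.0899] [-0.6  0.4  0.1]
17.15
```

```bash
cat > run5.py <<'E'
from fit import *
b=np.load('b.npy'); q=list(quat(b[2]))[0]; e=read_eef_pos()
move_gripper(.05); pause(.3); print(read_finger_gap(),read_ft_force())
movel([e[0],e[1],.20],q,speed=.12)
ct=np.load('cam_tcp.npy'); print("cam in tcp",-ct[:3,:3].T@ct[:3,3],"axis",ct[2,:3])
ax=np.array([np.cos(b[2]),np.sin(b[2])]);ay=np.array([-ax[1],ax[0]])
w=lambda x,y:b[:2]+(x*ax+y*ay)/1000
for qq in quat(b[2]):
    print([None if (j:=inverse_kinematics([*w(28,y),zz],qq)) is None else np.round(j,2) for y,zz in((-245,.15),(-245,.092),(-80,.092))])
# back off to view seat & handle
move_ptp([*w(28,-130),.30],q); pause(.5)
p,r=read_eef_pos(),read_tcp_rot(); np.savez('view.npz',p=p,r=r); snap("wrist","w_seat"); 
for n in("rod_handle","carrier_mid","seat_home"): print(n,det("wrist",n))
snap("scene","s_seat2"); print(read_time_s())
a=cv2.imread('pics/w_seat.png')[60:420,160:560];s=cv2.imread('pics/s_seat2.png')[240:380,140:340]
o=np.zeros((600,800,3),np.uint8);o[:540,:600]=cv2.resize(a,(600,540));
cv2.imwrite('pics/seatv.png',o); cv2.imwrite('pics/seats.png',cv2.resize(s,(800,560),interpolation=cv2.INTER_CUBIC))
E
python3 run5.py
```

```text
0.049792195387096075 [-0.35880487 -0.36008435 -0.15334231]
cam in tcp [ 0.0691674  -0.00085821 -0.12424979] axis [-2.71513795e-01 -3.96054522e-04  9.62434466e-01]
[array([ 1.  ,  0.46, -0.64,  1.81,  0.32,  0.98,  0.01]), array([ 0.96,  0.54, -0.61,  1.84,  0.38,  0.88, -0.03]), array([ 0.75,  0.5 , -0.68,  1.92,  0.41,  0.87, -0.35])]
[array([-0.39,  0.68,  1.15,  1.87, -0.71,  1.08, -2.3 ]), array([-0.37,  0.81,  1.15,  1.9 , -0.87,  1.04, -2.19]), array([-0.69,  0.75,  1.15,  1.98, -0.83,  0.99, -2.48])]
rod_handle [([326.3, 281.8], 0.61)]
carrier_mid [([149.9, 147.4], 0.92), ([282.7, 75.2], 0.55)]
seat_home []
20.3917
```

View pics/seats.png

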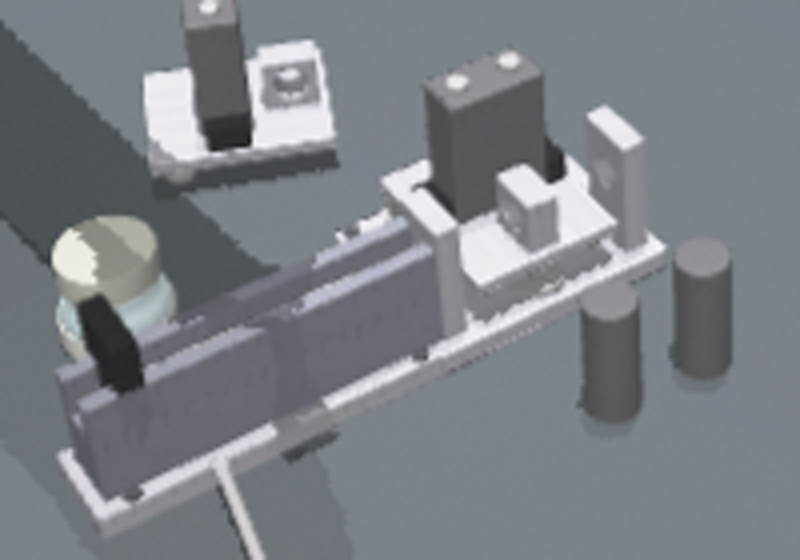

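View pics/w_seat.png

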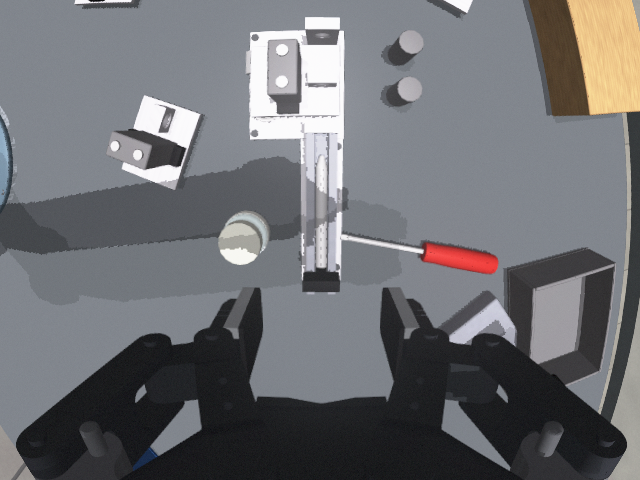

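The carrier sits squarely on its three feet with the lug in line, and the cell is upright. The handle is at wrist (321,281), at the channel's end. Now I push the rod.

```bash
cat > run6.py <<'E'
from fit import *
v=np.load('view.npz');b=np.load('b.npy'); q=list(quat(b[2]))[0]
ax=np.array([np.cos(b[2]),np.sin(b[2])]);ay=np.array([-ax[1],ax[0]]); w=lambda x,y:b[:2]+(x*ax+y*ay)/1000
h=at_z("wrist",[321,281],.08)[:2]-b[:2]; print("handle base mm",1e3*h@ax,1e3*h@ay)
move_gripper(0,30)
move_ptp([*w(28,-250),.15],q); movel([*w(28,-250),.092],q,speed=.1); pause(.3)
f0=np.array(read_ft_force()); print(f0.round(1))
for y in list(range(-235,-90,12))+list(range(-90,-69,2)):
    movel([*w(28,y),.092],q,speed=.06 if y<-90 else .03); pause(.1)
    f=np.array(read_ft_force())-f0; e=np.array(read_eef_pos())[:2]-b[:2]
    print(y,(1e3*np.array([e@ax,e@ay])).round(1),"F",(f[:2]@ax).round(1),(f[:2]@ay).round(1),f[2].round(1))
    if f[:2]@ay<-8: break
print(read_time_s())
E
python3 run6.py
```

```text
handle base mm 27.08972151598119 -200.76546047777472
[-0.6 -0.   0.8]
-235 [  28. -235.] F -0.3 0.5 -0.9
-223 [  28. -223.] F 0.1 -1.1 -1.0
-211 [  28.  -210.8] F 0.9 0.1 -1.2
-199 [  28.  -198.7] F 0.8 0.4 -0.7
-187 [  28.  -186.7] F 0.2 0.1 -0.9
-175 [  28.  -174.7] F 1.1 -0.1 -0.4
-163 [  28.  -162.7] F 0.6 0.6 -1.2
-151 [  28.  -150.7] F 0.3 0.4 -0.5
-139 [  28.  -138.7] F 0.6 -0.2 -1.1
-127 [  28.  -126.6] F -0.1 0.1 -0.3
-115 [  28.  -114.6] F -0.2 0.2 -1.1
-103 [  27.9 -102.5] F 2.1 -0.6 -1.5
-91 [ 28.  -90.7] F 0.7 0.7 0.2
-90 [ 28.  -90.1] F 0.3 -0.0 -0.4
-88 [ 27.9 -87.9] F 0.4 0.2 -1.0
-86 [ 28. -86.] F 0.5 -0.7 -0.7
-84 [ 28.  -83.8] F 1.6 -0.4 -0.6
-82 [ 28.  -81.7] F 0.8 -0.3 -1.4
-80 [ 28.  -79.7] F 1.4 0.1 -0.4
-78 [ 28.  -78.8] F 0.4 -2.4 -0.8
-76 [ 28.  -78.7] F 0.2 -5.6 -0.3
-74 [ 28.  -78.6] F -0.1 -7.2 1.1
-72 [ 28.  -78.5] F -0.2 -10.6 1.9
32.15
```

The rod stopped firmly at y = -78.6 mm, where home was predicted at -79 mm. I back off and check.

```bash
cat > run7.py <<'E'
from fit import *
b=np.load('b.npy'); q=list(quat(b[2]))[0]
ax=np.array([np.cos(b[2]),np.sin(b[2])]);ay=np.array([-ax[1],ax[0]]); w=lambda x,y:b[:2]+(x*ax+y*ay)/1000
movel([*w(28,-78.5),.092],q,speed=.05); movel([*w(28,-120),.092],q,speed=.1); movel([*w(28,-150),.25],q,speed=.15); move_ptp([*w(28,-170),.30],q); pause(.4)
P=camera_params("wrist"); snap("wrist","w_end"); 
for n in("rod_handle","rod_home","carrier_mid"):
    d=det("wrist",n); print(n,d,[(1e3*np.array([(h:=at_z("wrist",x[0],.08,P)[:2]-b[:2])@ax,h@ay])).round(1).tolist() for x in d])
snap("scene","s_end"); d=det("scene","rod_handle"); print(d, proj("scene",np.array([*w(28,-62),.08])), read_time_s())
a=cv2.imread('pics/w_end.png')[0:160,220:400];s=cv2.imread('pics/s_end.png')[240:380,140:340]
o=np.zeros((600,800,3),np.uint8)
o[:356,:400]=cv2.resize(a,(400,356),interpolation=cv2.INTER_CUBIC);o[:280,400:]=cv2.resize(s,(400,280),interpolation=cv2.INTER_CUBIC)
t=read_camera("top")[190:320,310:510,::-1];o[340:600,400:]=cv2.resize(t,(400,260),interpolation=cv2.INTER_CUBIC)
cv2.imwrite('pics/end.png',o)
E
python3 run7.py
```

```text
rod_handle [([325.3, 99.5], 0.65)] [[30.1, -64.9]]
rod_home [([320.2, 97.3], 0.86), ([293.8, 48.1], 0.44)] [[25.5, -62.8], [1.4, -15.5]]
carrier_mid [([287.4, 36.6], 0.62)] [[-4.6, -4.0]]
[([243.7, 294.9], 0.63)] [239.78232216 292.17049852] 35.2583
```

View pics/end.png

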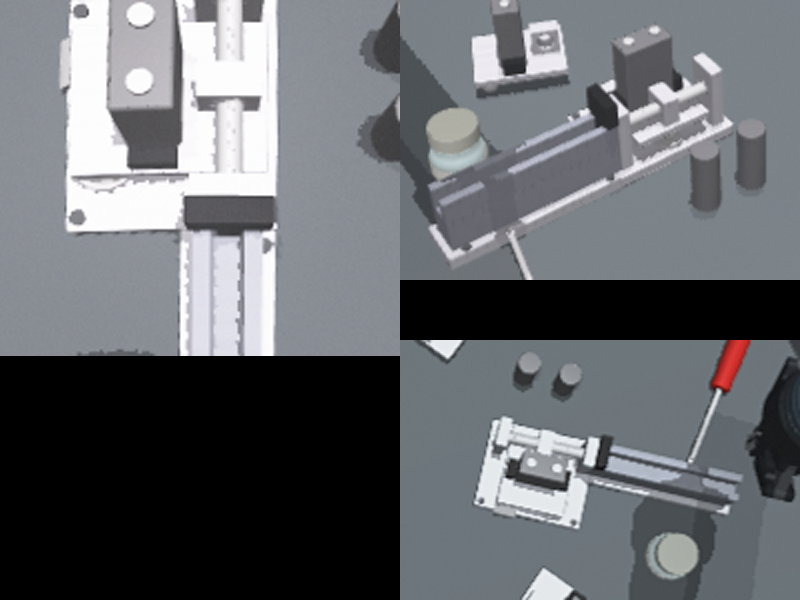

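The paddle stands flush against the first lug with no gap in the wrist view. The rod runs through the carrier's lug to the last lug, and the carrier is upright. Nothing else has moved.

```bash
python3 -c "
from bench import *
print(sign_off(),read_time_s())"
```

```text
the job is handed in; nothing more can be done
the job is handed in; nothing more can be done
```

The carrier is seated on its base and released, and the locking rod is fully home. I handed the job in at about 35 s of the 58 s allowed.

- **Carrier:** I picked the look-alike farthest to the robot's left (y about 0.26 m). I lowered it in small steps until its weight came off the gripper at TCP z 0.090 m (0.089 m predicted), then let go. The pictures afterwards showed it square and upright.
- **Rod:** I pushed the paddle with shut fingertips until it stopped at y -78.6 mm (about -79 mm predicted). The final push was about 11 N. The last wrist, scene and top views show the paddle flush against the first lug and the rod through the carrier's lug up to the last lug. The jar, cells and driver showed no sign of having moved; I did not compare the things outside those crops.
- **Disagreements:**
  - The first scene and top estimates of the seat were up to about 8 mm from the wrist camera's.
  - The two wrist fits of the base differed by 1.5 mm because the arm was still settling. I used the later one.
  - The last network estimate of the handle was about 3 mm off predicted home. The firm stop and the pictures contradict that, so I put it down to detector noise.

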